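Push a wet coupon carrier through the one-way splash flap

TASK

Take the push stick from its drip tray and with it slide the wet blue coupon carrier along its track, through the sprung one-way flap, until it comes up against the end stop and you feel the buffer give a little: press gently, the coupons are brittle. Then draw the stick out so that the flap drops fully shut behind the carrier, and lay the stick back in the drip tray as it lay before. Touch the carrier only with the stick, never lift or tip it, and leave everything else where it stands.

Things in the scene. Friction and masses are not known exactly. Their poses are not given: they have to be found in the camera images.
- station: White track plate 400 long, 104 wide, 8 thick, with guides 16 high, 88 apart, and a dark grey portal across it (jambs 104 apart, lintel 82 to 100 above the bench, clear splash screen up to 155, 260 wide). Origin: on the bench under the portal's plane, on the track's middle line; x points along the track, the way through; z up. Plate from x = -190 to 210; sliding surface 8 above the bench.
- stop_zone (a point): Fixed point of the station at x = 169, 32 above the bench: middle of the zone where the buffer may be, NOT the buffer. The aluminium end stop is clamped by hand; the free face of its sprung black rubber buffer (24 diameter) lies anywhere from station x = 154 to 184, unmeasured: feel for it. Spring 3 N per mm, 8 travel.
- flap (a joint): Smoke-grey flap with orange lower edge, 86 wide, 60 long, 4 thick, hinged at its top, 74 above the bench at station x = 0. Rad: 0 = hanging shut, grows as it swings to the station's +x, up to 1.45; it cannot swing to -x. Spring-shut: getting the carrier under it takes about 4 N on top of the drag.
- flap_edge (a point): Middle of the flap's lower edge, 60 below the hinge. The flap rides on the carrier's top and, once the carrier's back wall is over 62 beyond the flap plane (always so when home), drops onto the stick; it falls shut when the stick is drawn back out to station x below 0.
- carrier: Blue open carrier, 84 x 84, 48 tall, five upright copper coupons, 0.25 to 0.5 kg, on the track before the flap. Origin: centre of its underside; x as the station's: back wall (push here) at -42, front wall at +42. Sliding drag 0.5 to 2 N. Home = front wall pressed on the buffer with 3 N or more; over 14 N cracks coupons. Let go, it may ease back with the buffer by 2 or 3.
- push_stick: Yellow push stick 230 long with a red handle, lying upright in its tray, 0.22 kg. Origin: on its underside below the middle of the handle; x points to the tip, z up. Handle: x = -40 to +40, 22 thick (in y), its faces from 28 to 70 above the underside: grip it here from above. Blade: x up to 190, 28 tall, 18 thick on a foot 34 wide and 6 high; black rubber end pad 34 wide, 28 tall at x = 190.
- stick_tip (a point): Point at the middle of the lower edge of the push stick's rubber end pad (stick x = 190, underside).
- stick_tray: White open drip tray 300 long (x), 92 wide (y), rim 16 high, walls and floor 4 thick. Origin: centre of its underside. The stick lies in it with its tip towards the tray's +x; at the start the stick's origin is near tray x = -75, y = 0.
- beaker: Glass beaker, 72 diameter, 95 tall: leave it alone. Origin: centre of the underside.
- wash_bottle: White bottle with red cap, 64 diameter, 150 tall: leave it alone. Origin: centre of the underside.
- funnel: Black funnel standing mouth down, 90 diameter, 85 tall: leave it alone. Origin: centre of the underside.
- reagent_jar: Amber jar with blue cap, 72 diameter, 90 tall: leave it alone. Origin: centre of the underside.
- scoop: Black-handled spatula lying flat: leave it alone. Origin: on its underside.
- coupon_box: Grey box with blue lid, 110 x 80 x 45: leave it alone. Origin: centre of the underside.
- spare_carrier: Empty pale carrier, 84 x 84 x 48, standing off the track: leave it alone. Origin: centre of the underside.
Not all that is in view belongs to the job. Of the things like the push_stick, leave any that is purple; of the rest the larger one is meant.

How it is judged:
By the outcome, as a careful person would: the job done as asked, in the order asked, and still so for the second after the job is handed in, with the robot touching nothing.
It also fails if it takes over 54 s, if anything falls off the work surface, if the arm or the gripper's body presses on something with over 40 N, if the wrist force passes 120 N, or if a joint passes its speed limit or range.

ROBOT

A 6-joint arm with a two-finger parallel gripper is mounted at the origin on the work surface. World frame = base frame: x ahead of the robot, y to its left, z up, the work surface at z = 0. Lengths are in m, angles in degrees, forces in N, time in s.
With the tool pointing down it reaches from about 0.3 to 0.75 m from the base axis. Payload 8.5 kg.
Tool frame: the origin (TCP) lies between the finger pads; the fingertips stand env.finger_overhang ahead of it and the grasp point (between the pads) lies 2 mm behind it (env.finger_overhang is the distance from the TCP to the fingertips, in m); z points along the fingers, y is the line along which they close (so a half turn about z gives the same grasp; the last joint's range is limited). The gripper opens to 85 mm and grips with 20 to 120 N. Pads are 22 mm wide; open, the fingers measure 114 mm over their backs; the gripper's body (76 mm by 85 mm) begins 54 mm behind the grasp point. The pads swing forward as they close: fully open they stand 13 mm farther back than shut.
Start: joints at [53.44, 21.807, 74.336, -0, 83.858, -12.336], TCP at [0.226, 0.502, 0.248] pointing down, gripper open.
Joint ranges: [-178.18, 178.18], [-50.72, 133.34], [12.68, 142.11], [-81.47, 261.47], [9.98, 163.14], [-165.26, 165.26]. Speed limits (degrees/s): [136.94, 136.94, 180, 180, 180, 180].

INTERFACE

Orientations are given as a 3x3 rotation matrix whose columns are the frame's x, y, z axes.
In Python, from rig import env gives the robot as it stands. The module is installed in compiled form; this text tells all that it offers.
- The arm moves only by the tool jog_arm, never from a script. Its arguments are lists of equal length, an entry for each row: "hand": the finger opening in m, from 0 to 0.0854; "travel": the shift along the world's x, y, z in m, a list of three; "yaw": the turn about the world's z in rad. A call has exactly 5 rows; each row shifts and turns the commanded pose from where the row before left it; what a row does not reach is not made up. A row lasts 1/8 s, in which the tool goes at most 62.5 mm and 10.7 degrees, less where a joint would pass 70% of its speed; a pose out of reach is approached as far as the arm can. A call is refused whole if a number of a shift passes 0.0625 or a number of a turn 0.188, either way. A call with a gripper value outside its range is refused whole. The fingers move at their own pace and stop on an object; "grip_force" is the grip in N (left out, the last holds). Time passes only in rows, so rows that do not move let the fingers close, or fill a call up. It gives the time, the measured TCP pose, the force, the opening and the grip force at its end, in the units of the state.
- env.observe(): the state, without advancing time (a new reading comes with each control period).
- env.get_image(name): name is "scene" or "top" or "wrist"; returns the picture (420x560x3 uint8, red, green, blue); there is no depth.
- env.calibration(name): a dict with "fx", "fy", "cx", "cy" (pixels), "k1" (the pictures are not rectified: a ray, as slopes to the right and down, at radius r is drawn at 1 + k1 r^2 times it, then the intrinsics apply), "position" and "rotation" of the camera in the world; the wrist camera has in their place "hand_eye" (4x4, takes a point from camera to tool coordinates, whose origin is the TCP and whose axes are the flange's). Camera axes: x right, y down, z forward; pixel columns grow to the right and rows downward; lengths in m; the calibration is good to about 2 mm. A picture is of the moment at which its call begins: read the wrist's pose just before it. calibration takes no time and is no camera call.
- env.close_job(): hands the job in; it is judged then, once.
The state is a dict: "time_s": time; "q": joint angles; "qvel": joint speeds; "joint_efforts": joint torques, N m; "position": TCP position; "tool_rot": TCP orientation; "ft_force": force on the tool from outside, world axes, zero at the start; "wrist_torque": the same for the moment, N m; "grip_width": finger opening in m; "gripper_force": force on a finger pad.
Only numpy, scipy, OpenCV 4.12 (cv2) and the standard library are available. Lean on these libraries where they do the work, as an engineer would, in place of code of your own. Each camera call takes 0.05 s, during which the arm holds its last target. There are 200 camera calls.

## Working session

There is one attempt and no reset: what is moved stays moved. The work goes in short steps, Python scripts to look and compute and a tool call to move; the robot and the scene stay as the last step left them, time stands still between calls to the robot, and variables do not carry over. Pictures are saved under pics/ and viewed, at most 10 in all, crops included, and the job is handed in when it is done.

Besides the shell and the picture viewer there is one more tool, called after ">>>" by a JSON object that holds its "name" and its "arguments", one argument or row to a line. jog_arm: Moves the arm, as the interface text tells. Its arguments: {"type":"object","properties":{"hand":{"type":"array"},"travel":{"type":"array"},"yaw":{"type":"array"},"grip_force":{"type":"number"}},"required":["hand","travel","yaw"]}

```bash
mkdir -p pics
python3 - <<'E'
from rig import env
import cv2
for n in("top","scene"):
    im=env.get_image(n); cv2.imwrite(f"pics/{n}0.png",cv2.resize(im[:,:,::-1],(784,588)))
    c=env.calibration(n); print(n,c)
o=env.observe(); print(o["time_s"],o["ft_force"],o["tool_rot"],env.finger_overhang)
E
```

```text
top {'fx': 402.84183057074944, 'fy': 402.84183057074944, 'cx': 268.66220786786397, 'cy': 212.1269577325739, 'k1': -0.0892676986452071, 'position': array([ 0.24596782, -0.06937647,  1.19526024]), 'rotation': array([[-0.00863396, -0.98086448,  0.19450021],
       [-0.9999378 ,  0.00709534, -0.0086059 ],
       [ 0.00706118, -0.19456241, -0.98086472]])}
scene {'fx': 391.2795914693334, 'fy': 391.2795914693334, 'cx': 282.9761967181766, 'cy': 215.38977926374446, 'k1': -0.08234553273501141, 'position': array([1.26872641, 0.46814531, 0.83780428]), 'rotation': array([[-0.55439673,  0.49758962, -0.66711981],
       [ 0.83207073,  0.34814535, -0.43180217],
       [ 0.01739439, -0.79448058, -0.6070404 ]])}
0.1 [0.72999433 0.41449466 0.65240389] [[-9.11943250e-01  4.10315656e-01 -7.56330623e-04]
 [ 4.10316256e-01  9.11942752e-01 -9.93654470e-04]
 [ 2.82018244e-04 -1.21649124e-03 -9.99999220e-01]] 0.017
```

View pics/top0.png

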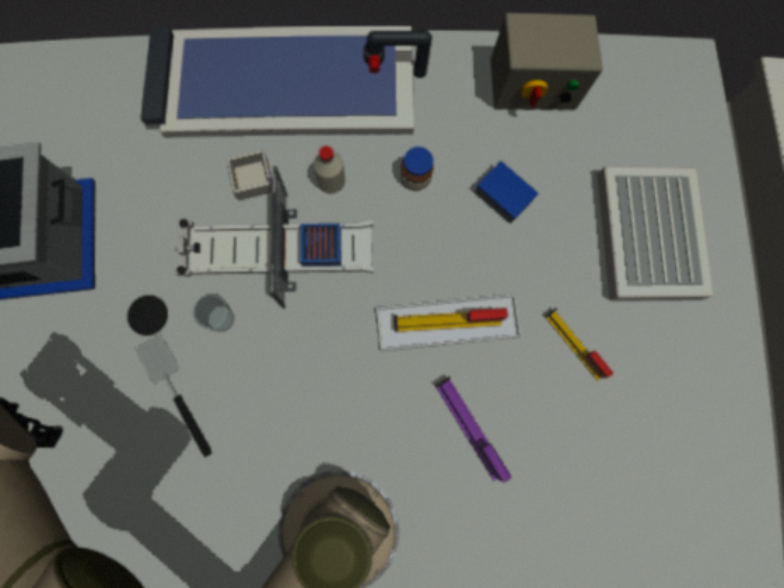

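View pics/scene0.png

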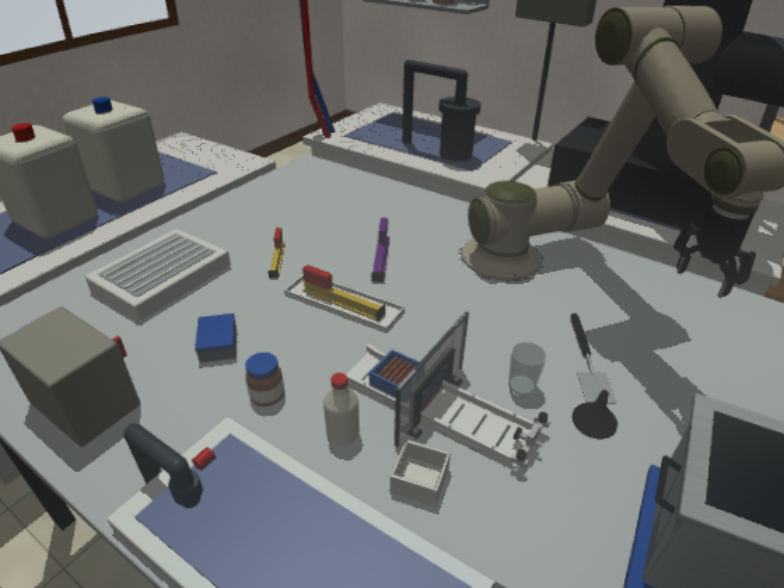

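The top picture shows the tray around (447,322) with the big yellow stick in it: handle (487,315), tip (397,322). The track runs from (373,245) on the right to the stop at (185,248), with the portal near x≈278. So the way through is left in the picture, which is world +y. I'll zoom in to measure.

```bash
cat > h.py <<'E'
import numpy as np, cv2
from rig import env
def ray(n,u,v):
    c=env.calibration(n); p=np.array([(u-c['cx'])/c['fx'],(v-c['cy'])/c['fy']]); s=p.copy()
    for _ in range(20): s=p/(1+c['k1']*(s@s))
    return c['position'], c['rotation']@np.array([*s,1])
def at(n,u,v,z):
    o,d=ray(n,u,v); return o+d*(z-o[2])/d[2]
def proj(n,P):
    c=env.calibration(n); q=c['rotation'].T@(np.asarray(P)-c['position']); s=q[:2]/q[2]
    s=s*(1+c['k1']*(s@s)); return np.array([s[0]*c['fx']+c['cx'],s[1]*c['fy']+c['cy']])
E
python3 - <<'E'
from h import *
im=env.get_image("top")[:,:,::-1]; cv2.imwrite("pics/top_raw.png",im)
a=cv2.resize(im[145:255,120:380],None,fx=3,fy=3,interpolation=cv2.INTER_CUBIC)
cv2.imwrite("pics/c1.png",a)
im=env.get_image("scene")[:,:,::-1]; cv2.imwrite("pics/scene_raw.png",im)
a=cv2.resize(im[180:340,200:400],None,fx=3.7,fy=3.7,interpolation=cv2.INTER_CUBIC)
cv2.imwrite("pics/c2.png",a)
E
```

```text
(no output)
```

View pics/c1.png

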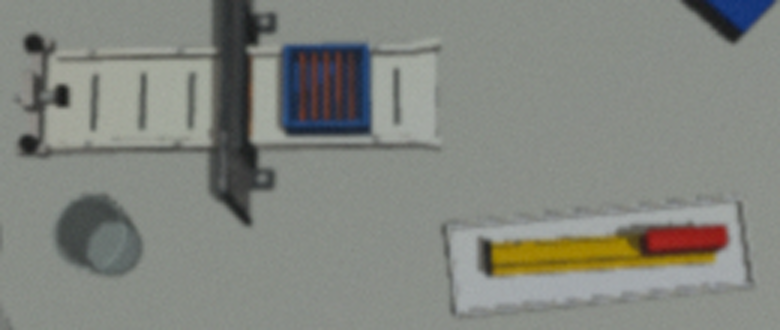

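View pics/c2.png

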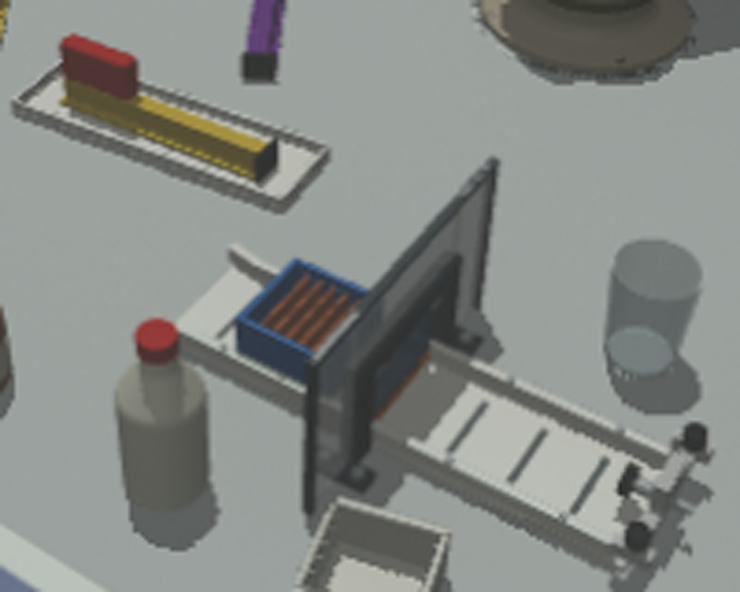

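The crops show, in c1, tray rim corners (443,224), (740,201), (753,287), (455,314), carrier top corners (286,46), (369,45), (369,131), (284,131) and the plate's right end at x≈440. c2 shows the flap's orange edge from (376,415) to (430,355). I'll fit planar poses to these.

Run:
```python
from h import *
from scipy.optimize import least_squares
A=lambda X,Y:("top",(X+.5)/3-.5+120,(Y+.5)/3-.5+145)
B=lambda X,Y:("scene",(X+.5)/3.7-.5+200,(Y+.5)/3.7-.5+180)
def fit(name,obs,x0):
    def f(p):
        c,s=np.cos(p[2]),np.sin(p[2]); r=[]
        for (n,u,v),(x,y,z) in obs:
            r+=list(proj(n,[p[0]+c*x-s*y,p[1]+s*x+c*y,z])-[u,v])
        return r
    r=least_squares(f,x0,loss='soft_l1'); print(name,r.x.round(4),np.degrees(r.x[2]).round(2)); print(np.round(f(r.x),1).reshape(-1,2).tolist())
    return r.x
h=np.pi/2
# tray: +x left in image(world +y); +y of tray = world -x = image down
tr=fit("tray",[(A(443,224),(.15,-.046,.016)),(A(740,201),(-.15,-.046,.016)),(A(753,287),(-.15,.046,.016)),(A(455,314),(.15,.046,.016)),
 (B(13,103),(-.15,-.046,.016)),(B(285,205),(.15,-.046,.016)),(B(328,152),(.15,.046,.016))],[.35,-.2,h])
st=fit("stick",[(A(645,232),(.04,-.011,.074)),(A(725,227),(-.04,-.011,.074)),(A(727,247),(-.04,.011,.074)),(A(645,253),(.04,.011,.074)),
 (A(484,239),(.19,-.017,.032)),(A(491,275),(.19,.017,.004)),(B(252,153),(.19,-.017,.032)),(B(277,137),(.19,.017,.032)),(B(258,183),(.19,-.017,.004)),(B(62,42),(-.04,-.011,.074)),(B(136,57),(.04,.011,.074))],[.35,-.3,h])
ca=fit("carrier",[(A(286,46),(.042,-.042,.056)),(A(369,45),(-.042,-.042,.056)),(A(369,131),(-.042,.042,.056)),(A(284,131),(.042,.042,.056)),
 (B(238,320),(-.042,-.042,.056)),(B(297,262),(-.042,.042,.056))],[.5,0,h])
sn=fit("station",[(A(440,41),(-.19,-.052,.016)),(A(440,148),(-.19,.052,.016)),(B(376,415),(0,-.043,.014)),(B(430,355),(0,.043,.014)),(A(40,52),(.21,-.052,.016)),(A(42,152),(.21,.052,.016)),(B(306,362),(0,-.13,.155)),(B(495,160),(0,.13,.155))],[.5,0,h])
R=lambda p,d:(p[0]+np.cos(p[2])*d[0]-np.sin(p[2])*d[1],p[1]+np.sin(p[2])*d[0]+np.cos(p[2])*d[1])
d=ca[:2]-sn[:2];c,s=np.cos(sn[2]),np.sin(sn[2]);print("carrier in st",c*d[0]+s*d[1],-s*d[0]+c*d[1])
d=st[:2]-tr[:2];c,s=np.cos(tr[2]),np.sin(tr[2]);print("stick in tray",c*d[0]+s*d[1],-s*d[0]+c*d[1],st[2]-tr[2])
o=env.observe();print(o['position'],np.degrees(np.arctan2(o['tool_rot'][1,1],o['tool_rot'][0,1])))
```

```text
tray [ 0.4267 -0.2297  1.6487] 94.46
[[0.3, -1.0], [0.7, -1.7], [0.4, -0.1], [-1.0, -0.2], [0.7, -0.9], [0.3, -0.8], [2.1, -1.5]]
stick [ 0.4316 -0.3075  1.6091] 92.19
[[0.3, -0.9], [1.5, -0.5], [1.5, 0.4], [0.9, -0.3], [0.5, -0.5], [-1.6, 0.3], [2.5, 1.9], [1.2, 0.9], [0.9, 0.3], [-0.4, -0.5], [1.8, -0.6]]
carrier [0.5888 0.0375 1.5888] 91.03
[[-0.6, 0.2], [0.0, -0.2], [0.4, -1.4], [-0.0, -0.7], [0.3, -1.2], [0.5, -2.2]]
station [0.5899 0.1183 1.5787] 90.45
[[-0.9, 1.5], [-0.4, -1.2], [-1.1, 2.1], [-0.3, -0.5], [3.0, 0.1], [0.5, -0.5], [1.5, -0.1], [0.7, -1.2]]
carrier in st -0.08080168745790292 0.0017133053443304895
stick in tray -0.07788583713920104 0.0012226811601754968 -0.03965304047085172
[0.22558221 0.50145913 0.24795541] 65.77451081658934
```

>>> {"name": "jog_arm", "arguments": {
  "hand": [0.07,0.07,0.07,0.07,0.07],
  "travel": [
    [0.0137,-0.054,0],
    [0.0137,-0.054,0],
    [0.0137,-0.054,0],
    [0.0137,-0.054,0],
    [0.0137,-0.054,0]
  ],
  "yaw": [-0.074,-0.074,-0.074,-0.074,-0.074]
}}

```text
time_s: 0.82
position: [0.2942, 0.23, 0.2484]
tool_rot: [[-0.701, 0.714, 0.0], [0.714, 0.701, 0.0], [-0.0, 0.0, -1.0]]
ft_force: [1.9, 0.2, 1.4]
grip_width: 0.0698
gripper_force: 0.0
```

>>> {"name": "jog_arm", "arguments": {
  "hand": [0.07,0.07,0.07,0.07,0.07],
  "travel": [
    [0.0137,-0.054,0],
    [0.0137,-0.054,0],
    [0.0137,-0.054,0],
    [0.0137,-0.054,0],
    [0.0137,-0.054,0]
  ],
  "yaw": [-0.074,-0.074,-0.074,-0.074,-0.074]
}}

```text
time_s: 1.45
position: [0.3627, -0.0403, 0.2485]
tool_rot: [[-0.394, 0.919, 0.001], [0.919, 0.394, -0.0], [-0.0, 0.0, -1.0]]
ft_force: [0.9, -0.8, 0.4]
grip_width: 0.07
gripper_force: 0.0
```

>>> {"name": "jog_arm", "arguments": {
  "hand": [0.07,0.07,0.07,0.07,0.07],
  "travel": [
    [0.0137,-0.054,0],
    [0.0137,-0.054,0],
    [0.0137,-0.054,0],
    [0.0137,-0.05,0],
    [0,0,0]
  ],
  "yaw": [-0.074,-0.074,-0.074,-0.074,0]
}}

```text
time_s: 2.08
position: [0.4177, -0.2533, 0.2475]
tool_rot: [[-0.108, 0.994, -0.001], [0.994, 0.108, 0.0], [0.0, -0.001, -1.0]]
ft_force: [-0.3, 0.9, 0.6]
grip_width: 0.0698
gripper_force: 0.0
```

Run:
```python
from h import *
o=env.observe();print(o['time_s'],o['position'],np.degrees(np.arctan2(o['tool_rot'][1,1],o['tool_rot'][0,1])),o['q'])
im=env.get_image("wrist")[:,:,::-1]; cv2.imwrite("pics/w1.png",im)
np.savez("w1.npz",p=o['position'],R=o['tool_rot'])
print(env.calibration("wrist"))
```

```text
2.075 [ 0.41771414 -0.25326643  0.24749555] 6.200665033336339 [-4.51390707e+01  1.56851729e+01  8.37656768e+01 -1.60931617e-02
  8.05873155e+01 -5.13370922e+01]
{'fx': 314.3043215169264, 'fy': 314.3043215169264, 'cx': 278.45885720130525, 'cy': 217.13604346507512, 'k1': -0.059258114282557485, 'hand_eye': array([[-1.06985627e-03, -9.59477370e-01, -2.81783661e-01,
         7.23773287e-02],
       [ 9.99999319e-01, -1.15812039e-03,  1.46689712e-04,
        -4.36983129e-04],
       [-4.67084863e-04, -2.81783312e-01,  9.59477955e-01,
        -1.25431364e-01],
       [ 0.00000000e+00,  0.00000000e+00,  0.00000000e+00,
         1.00000000e+00]])}
```

View pics/w1.png

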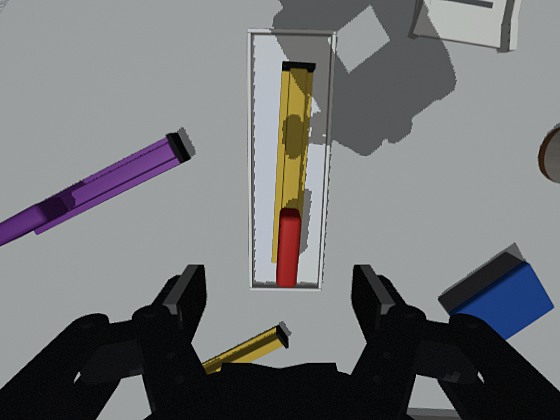

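The wrist view shows the yellow stick in the tray, tip pad at (283..315,65), handle from (290,212) to (288,286), and rim corners (249,31), (336,31), (321,290), (249,289).

```bash
cat >> h.py <<'E'
def wproj(P,p,R):
    c=env.calibration("wrist"); T=np.eye(4);T[:3,:3]=R;T[:3,3]=p; M=T@c['hand_eye']
    q=M[:3,:3].T@(np.asarray(P)-M[:3,3]); s=q[:2]/q[2]; s=s*(1+c['k1']*(s@s)); return np.array([s[0]*c['fx']+c['cx'],s[1]*c['fy']+c['cy']])
def wfit(name,obs,x0,p,R):
    from scipy.optimize import least_squares
    def f(a):
        c,s=np.cos(a[2]),np.sin(a[2])
        return np.concatenate([wproj([a[0]+c*x-s*y,a[1]+s*x+c*y,z],p,R)-uv for uv,(x,y,z) in obs])
    r=least_squares(f,x0,loss='soft_l1'); print(name,r.x.round(4),np.degrees(r.x[2]).round(2),np.round(f(r.x),1).tolist()); return r.x
E
python3 - <<'E'
from h import *
d=np.load("w1.npz");p,R=d['p'],d['R']
wfit("tray",[((249,31),(.15,.046,.016)),((336,31),(.15,-.046,.016)),((321,290),(-.15,-.046,.016)),((249,289),(-.15,.046,.016))],[.4267,-.23,1.64],p,R)
wfit("stick",[((283,63),(.19,.017,.032)),((316,65),(.19,-.017,.032)),((280,210),(.04,.011,.074)),((301,210),(.04,-.011,.074)),((278,286),(-.04,.011,.074)),((297,287),(-.04,-.011,.074))],[.43,-.307,1.6],p,R)
o=env.observe();print(o['time_s'],o['position'],np.degrees(np.arctan2(o['tool_rot'][1,1],o['tool_rot'][0,1])))
E
```

```text
tray [ 0.4266 -0.2337  1.6584] 95.02 [-1.4, -2.4, 1.1, -0.2, 0.0, 2.2, 0.1, 2.0]
stick [ 0.4336 -0.3043  1.6252] 93.12 [-0.7, -5.4, 0.3, -5.3, 0.4, 3.8, 1.6, 4.9, -1.7, 0.2, -0.1, 0.1]
2.125 [ 0.41733711 -0.25138617  0.24765211] 6.325547112515992
```

>>> {"name": "jog_arm", "arguments": {
  "hand": [0.07,0.07,0.07,0.07,0.07],
  "travel": [
    [0.008,-0.028,0],
    [0.0074,-0.0266,0],
    [0,0,-0.045],
    [0,0,-0.045],
    [0,0,0]
  ],
  "yaw": [-0.03,-0.031,0,0,0]
}}

```text
time_s: 2.75
position: [0.4319, -0.303, 0.1564]
tool_rot: [[-0.052, 0.999, -0.004], [0.999, 0.052, 0.005], [0.005, -0.004, -1.0]]
ft_force: [0.0, -0.2, 0.5]
grip_width: 0.0702
gripper_force: 0.0
```

>>> {"name": "jog_arm", "arguments": {
  "hand": [0.07,0.07,0.07,0.07,0.07],
  "travel": [
    [0.0008,-0.003,-0.035],
    [0,0,-0.035],
    [0,0,-0.02],
    [0,0,-0.009],
    [0,0,0]
  ],
  "yaw": [0,0,0,0,0]
}}

```text
time_s: 3.38
position: [0.4342, -0.3082, 0.0604]
tool_rot: [[-0.052, 0.999, 0.001], [0.999, 0.052, -0.001], [-0.001, 0.001, -1.0]]
ft_force: [-0.4, 0.5, 1.8]
grip_width: 0.0698
gripper_force: 0.0
```

>>> {"name": "jog_arm", "arguments": {
  "hand": [0.02,0.015,0.015,0.015,0.015],
  "travel": [
    [0,0,0],
    [0,0,0],
    [0,0,0],
    [0,0,0],
    [0,0,0]
  ],
  "yaw": [0,0,0,0,0],
  "grip_force": 60
}}

```text
time_s: 4.0
position: [0.4339, -0.3083, 0.06]
tool_rot: [[-0.051, 0.999, 0.001], [0.999, 0.051, -0.001], [-0.001, 0.001, -1.0]]
ft_force: [-0.3, 1.8, 6.5]
grip_width: 0.0207
gripper_force: 59.7
```

Run:
```python
from h import *
o=env.observe();print(o['time_s'],o['position'],np.degrees(np.arctan2(o['tool_rot'][1,1],o['tool_rot'][0,1])),o['ft_force'],o['grip_width'],o['tool_rot'])
```

```text
4.0 [ 0.43387823 -0.30825558  0.05998294] 2.92519723601658 [-0.34433457  1.83242305  6.4688849 ] 0.020742171996796382 [[-5.10314821e-02  9.98696734e-01  7.88372946e-04]
 [ 9.98696668e-01  5.10321325e-02 -8.28160774e-04]
 [-8.67313813e-04  7.45083163e-04 -9.99999346e-01]]
```

>>> {"name": "jog_arm", "arguments": {
  "hand": [0.015,0.015,0.015,0.015,0.015],
  "travel": [
    [0,0,0.02],
    [0,0,0.04],
    [0,0,0.04],
    [0,0,0.04],
    [0,0,0]
  ],
  "yaw": [0,0,0,0,0]
}}

```text
time_s: 4.62
position: [0.4343, -0.3087, 0.2017]
tool_rot: [[-0.051, 0.999, 0.004], [0.999, 0.051, -0.004], [-0.004, 0.003, -1.0]]
ft_force: [0.4, 0.8, -2.8]
grip_width: 0.0215
gripper_force: 59.3
```

Run:
```python
from h import *
for n,(a,b),z in [("box",(478,195),.045),("box",(508,220),.045),("jar",(418,160),.09),("plate_end",(373,248),.008)]:
    print(n,at("top",a/1.4,b/1.4,z).round(3))
o=env.observe();print(o['time_s'],o['position'],np.degrees(np.arctan2(o['tool_rot'][1,1],o['tool_rot'][0,1])),o['ft_force'],o['grip_width'])
```

```text
box [ 0.698 -0.303  0.045]
box [ 0.641 -0.365  0.045]
jar [ 0.76 -0.17  0.09]
plate_end [ 0.591 -0.074  0.008]
4.625 [ 0.43427709 -0.30865905  0.20172789] 2.9282779328804236 [ 0.38048237  0.78360466 -2.79043577] 0.021540960194841228
```

>>> {"name": "jog_arm", "arguments": {
  "hand": [0.015,0.015,0.015,0.015,0.015],
  "travel": [
    [0.038,0.018,0],
    [0.04,0.018,0],
    [0.04,0.018,0],
    [0.039,0.018,0],
    [0,0,0]
  ],
  "yaw": [-0.01,-0.01,-0.01,-0.01,0]
}}

```text
time_s: 5.25
position: [0.592, -0.2342, 0.1967]
tool_rot: [[-0.014, 1.0, -0.003], [1.0, 0.014, 0.002], [0.002, -0.003, -1.0]]
ft_force: [-0.2, -0.5, -3.3]
grip_width: 0.0213
gripper_force: 59.7
```

>>> {"name": "jog_arm", "arguments": {
  "hand": [0.015,0.015,0.015,0.015,0.015],
  "travel": [
    [0,0,0],
    [0,0,0],
    [0,0,0],
    [0,0,0],
    [0,0,0]
  ],
  "yaw": [0,0,0,0,0]
}}

```text
time_s: 5.88
position: [0.5905, -0.2362, 0.1994]
tool_rot: [[-0.011, 1.0, 0.0], [1.0, 0.011, -0.0], [-0.0, 0.0, -1.0]]
ft_force: [0.2, -0.0, -1.8]
grip_width: 0.0214
gripper_force: 59.7
```

Run:
```python
from h import *
o=env.observe();print(o['time_s'],o['position'],np.degrees(np.arctan2(o['tool_rot'][1,1],o['tool_rot'][0,1])),o['ft_force'],o['grip_width'],o['wrist_torque'])
im=env.get_image("wrist")[:,:,::-1]; cv2.imwrite("pics/w2.png",im)
np.savez("w2.npz",p=o['position'],R=o['tool_rot'])
```

```text
5.875 [ 0.59052903 -0.23618202  0.19942392] 0.6162968469158353 [ 0.17619043 -0.04604119 -1.81872728] 0.021379961572126543 [-0.10501224  0.07358636 -0.02485901]
```

View pics/w2.png

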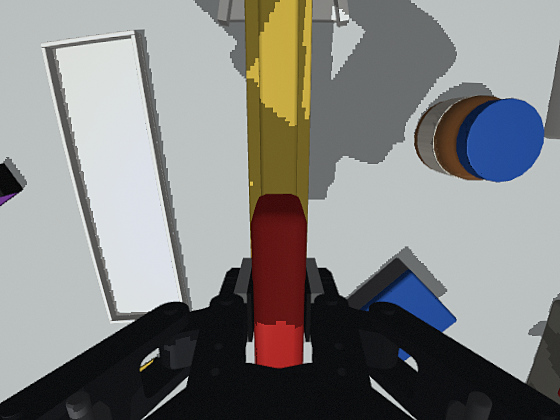

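>>> {"name": "jog_arm", "arguments": {
  "hand": [0.015,0.015,0.015,0.015,0.015],
  "travel": [
    [0.003,0,-0.03],
    [0,0,-0.035],
    [0,0,-0.035],
    [0,0,-0.022],
    [0,0,0]
  ],
  "yaw": [0,0,0,0,0]
}}

```text
time_s: 6.55
position: [0.593, -0.2357, 0.0759]
tool_rot: [[-0.011, 1.0, -0.003], [1.0, 0.011, 0.002], [0.002, -0.003, -1.0]]
ft_force: [-0.5, 0.1, -1.7]
grip_width: 0.021
gripper_force: 59.5
```

Run:
```python
from h import *
o=env.observe();print(o['time_s'],o['position'],o['ft_force'])
im=env.get_image("top")[:,:,::-1]
a=cv2.resize(im[145:245,180:380],None,fx=3.9,fy=3.9,interpolation=cv2.INTER_CUBIC)
i2=env.get_image("scene")[:,:,::-1]
b=cv2.resize(i2[190:290,200:400],None,fx=3.9,fy=2.0,interpolation=cv2.INTER_CUBIC) if 0 else cv2.resize(i2[222:275,220:340],None,fx=3.9,fy=3.9,interpolation=cv2.INTER_CUBIC)
c=np.zeros((600,780,3),np.uint8); c[:390]=a; c[392:392+min(208,b.shape[0]),:b.shape[1]]=b[:208]
cv2.imwrite("pics/c3.png",c)
```

```text
6.55 [ 0.59302964 -0.2356805   0.07586871] [-0.53563218  0.08663303 -1.72113556]
```

View pics/c3.png

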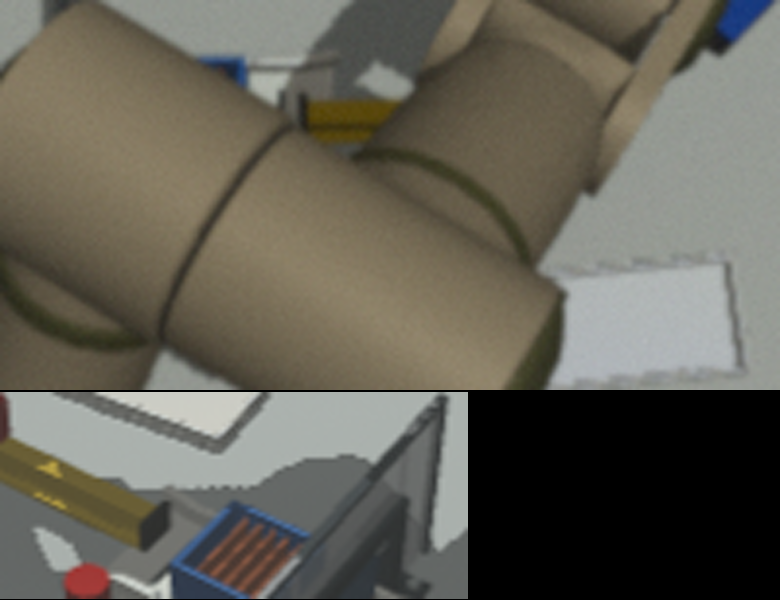

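The stick's pad sits behind the carrier in line with it, at lower-crop pixels (144..170, 500..550). The arm hides the top view here.

Run:
```python
from h import *
o=env.observe();print(o['time_s'],o['position'],o['ft_force'])
px,py=.5930,-.2357; c,s=np.cos(np.radians(90.62)),np.sin(np.radians(90.62)); ox=.0025
for yy,z,(X,Y) in [(-.017,.028,(144,512)),(.017,.028,(168,500)),(-.017,0,(148,550)),(.017,0,(170,530))]:
    P=[px+c*(.19+ox)-s*yy,py+s*(.19+ox)+c*yy,z+o['position'][2]-.056]
    u=proj("scene",P); print(u.round(1),[(X+.5)/3.9-.5+220,(Y-392+.5)/3.9-.5+222])
```

```text
6.65 [ 0.59409321 -0.23630521  0.07828158] [ 0.52804699  0.34051377 -1.43337751]
[258.1 256.2] [256.55128205128204, 252.3974358974359]
[264.8 249.6] [262.7051282051282, 249.32051282051282]
[258.3 263.1] [257.5769230769231, 262.14102564102564]
[264.9 256.5] [263.21794871794873, 257.0128205128205]
```

>>> {"name": "jog_arm", "arguments": {
  "hand": [0.015,0.015,0.015,0.015,0.015],
  "travel": [
    [0,0,-0.01],
    [0,0.01,0],
    [0,0.01,0],
    [0,0.008,0],
    [0,0,0]
  ],
  "yaw": [0,0,0,0,0]
}}

```text
time_s: 7.28
position: [0.5938, -0.2072, 0.0676]
tool_rot: [[-0.012, 1.0, 0.0], [1.0, 0.012, -0.0], [-0.0, 0.0, -1.0]]
ft_force: [0.4, -0.2, -1.0]
grip_width: 0.021
gripper_force: 59.6
```

>>> {"name": "jog_arm", "arguments": {
  "hand": [0.015,0.015,0.015,0.015,0.015],
  "travel": [
    [0,0.003,0],
    [0,0.003,0],
    [0,0.003,0],
    [0,0.003,0],
    [0,0.003,0]
  ],
  "yaw": [0,0,0,0,0]
}}

```text
time_s: 7.9
position: [0.5937, -0.193, 0.0674]
tool_rot: [[-0.011, 1.0, 0.0], [1.0, 0.011, -0.0], [-0.0, 0.0, -1.0]]
ft_force: [-0.3, -0.5, -1.5]
grip_width: 0.0207
gripper_force: 59.7
```

>>> {"name": "jog_arm", "arguments": {
  "hand": [0.015,0.015,0.015,0.015,0.015],
  "travel": [
    [0,0.004,0],
    [0,0.004,0],
    [0,0.004,0],
    [0,0.004,0],
    [0,0.004,0]
  ],
  "yaw": [0,0,0,0,0]
}}

```text
time_s: 8.52
position: [0.5937, -0.1728, 0.0673]
tool_rot: [[-0.011, 1.0, -0.0], [1.0, 0.011, 0.0], [0.0, -0.0, -1.0]]
ft_force: [-0.5, -0.4, -2.0]
grip_width: 0.0213
gripper_force: 59.7
```

>>> {"name": "jog_arm", "arguments": {
  "hand": [0.015,0.015,0.015,0.015,0.015],
  "travel": [
    [0,0.004,0],
    [0,0.004,0],
    [0,0.004,0],
    [-0.0005,0.004,0],
    [0,0.004,0]
  ],
  "yaw": [0,0,0,0,0]
}}

```text
time_s: 9.15
position: [0.5933, -0.1537, 0.0676]
tool_rot: [[-0.011, 1.0, 0.001], [1.0, 0.011, -0.002], [-0.002, 0.001, -1.0]]
ft_force: [-1.5, -6.1, -0.8]
grip_width: 0.0208
gripper_force: 59.8
```

>>> {"name": "jog_arm", "arguments": {
  "hand": [0.015,0.015,0.015,0.015,0.015],
  "travel": [
    [0,0.004,0],
    [0,0.004,0],
    [0,0.004,0],
    [0,0.004,0],
    [0,0.004,0]
  ],
  "yaw": [0,0,0,0,0]
}}

```text
time_s: 9.78
position: [0.5935, -0.1341, 0.0678]
tool_rot: [[-0.011, 1.0, 0.001], [1.0, 0.011, -0.002], [-0.002, 0.001, -1.0]]
ft_force: [-0.6, -6.7, -1.5]
grip_width: 0.0212
gripper_force: 59.8
```

>>> {"name": "jog_arm", "arguments": {
  "hand": [0.015,0.015,0.015,0.015,0.015],
  "travel": [
    [0,0.005,0],
    [-0.0005,0.005,0],
    [0,0.005,0],
    [0,0.005,0],
    [0,0.005,0]
  ],
  "yaw": [0,0,0,0,0]
}}

```text
time_s: 10.4
position: [0.5927, -0.108, 0.0674]
tool_rot: [[-0.011, 1.0, 0.0], [1.0, 0.011, -0.0], [-0.0, 0.0, -1.0]]
ft_force: [-0.4, -4.7, -1.3]
grip_width: 0.0214
gripper_force: 59.8
```

>>> {"name": "jog_arm", "arguments": {
  "hand": [0.015,0.015,0.015,0.015,0.015],
  "travel": [
    [0,0.005,0],
    [0,0.005,0],
    [0,0.005,0],
    [0,0.005,0],
    [0,0.005,0]
  ],
  "yaw": [0,0,0,0,0]
}}

```text
time_s: 11.02
position: [0.5926, -0.0826, 0.0673]
tool_rot: [[-0.011, 1.0, -0.0], [1.0, 0.011, 0.0], [0.0, -0.0, -1.0]]
ft_force: [0.3, -2.5, -1.4]
grip_width: 0.021
gripper_force: 59.8
```

>>> {"name": "jog_arm", "arguments": {
  "hand": [0.015,0.015,0.015,0.015,0.015],
  "travel": [
    [0,0.005,0],
    [-0.0005,0.005,0],
    [0,0.005,0],
    [0,0.005,0],
    [0,0.005,0]
  ],
  "yaw": [0,0,0,0,0]
}}

```text
time_s: 11.65
position: [0.5921, -0.0577, 0.0673]
tool_rot: [[-0.011, 1.0, -0.0], [1.0, 0.011, 0.0], [0.0, -0.0, -1.0]]
ft_force: [0.2, -2.7, -1.9]
grip_width: 0.0213
gripper_force: 59.8
```

>>> {"name": "jog_arm", "arguments": {
  "hand": [0.015,0.015,0.015,0.015,0.015],
  "travel": [
    [0,0.005,0],
    [0,0.005,0],
    [0,0.005,0],
    [0,0.005,0],
    [0,0.005,0]
  ],
  "yaw": [0,0,0,0,0]
}}

```text
time_s: 12.28
position: [0.5921, -0.0327, 0.0673]
tool_rot: [[-0.011, 1.0, -0.0], [1.0, 0.011, 0.0], [0.0, -0.0, -1.0]]
ft_force: [-0.4, -2.7, -1.8]
grip_width: 0.0208
gripper_force: 59.8
```

>>> {"name": "jog_arm", "arguments": {
  "hand": [0.015,0.015,0.015,0.015,0.015],
  "travel": [
    [0,0.004,0],
    [0,0.004,0],
    [0,0.004,0],
    [0,0.003,0],
    [0,0.002,0]
  ],
  "yaw": [0,0,0,0,0]
}}

```text
time_s: 12.9
position: [0.5922, -0.0159, 0.0673]
tool_rot: [[-0.011, 1.0, 0.0], [1.0, 0.011, -0.0], [-0.0, 0.0, -1.0]]
ft_force: [-0.6, -2.3, -1.3]
grip_width: 0.0213
gripper_force: 59.8
```

>>> {"name": "jog_arm", "arguments": {
  "hand": [0.015,0.015,0.015,0.015,0.015],
  "travel": [
    [0,0.001,0],
    [0,0.001,0],
    [0,0.001,0],
    [0,0.001,0],
    [0,0,0]
  ],
  "yaw": [0,0,0,0,0]
}}

```text
time_s: 13.52
position: [0.5921, -0.0119, 0.0672]
tool_rot: [[-0.011, 1.0, -0.0], [1.0, 0.011, 0.0], [0.0, -0.0, -1.0]]
ft_force: [-0.7, -0.4, -3.4]
grip_width: 0.0212
gripper_force: 59.8
```

>>> {"name": "jog_arm", "arguments": {
  "hand": [0.015,0.015,0.015,0.015,0.015],
  "travel": [
    [0,0.001,0],
    [0,0.0005,0],
    [0,0.0005,0],
    [0,0.0005,0],
    [0,0,0]
  ],
  "yaw": [0,0,0,0,0]
}}

```text
time_s: 14.15
position: [0.5922, -0.0095, 0.0673]
tool_rot: [[-0.011, 1.0, -0.0], [1.0, 0.011, 0.0], [0.0, -0.0, -1.0]]
ft_force: [0.1, -1.2, -3.3]
grip_width: 0.021
gripper_force: 59.8
```

>>> {"name": "jog_arm", "arguments": {
  "hand": [0.015,0.015,0.015,0.015,0.015],
  "travel": [
    [0,0.0005,0],
    [0,0.0005,0],
    [0,0.0005,0],
    [0,0.0005,0],
    [0,0.0005,0]
  ],
  "yaw": [0,0,0,0,0]
}}

```text
time_s: 14.78
position: [0.5921, -0.007, 0.0673]
tool_rot: [[-0.011, 1.0, -0.0], [1.0, 0.011, -0.0], [-0.0, -0.0, -1.0]]
ft_force: [0.2, -1.8, -3.8]
grip_width: 0.0215
gripper_force: 59.8
```

>>> {"name": "jog_arm", "arguments": {
  "hand": [0.015,0.015,0.015,0.015,0.015],
  "travel": [
    [0,0.0005,0],
    [0,0.0005,0],
    [0,0.0005,0],
    [0,0.0005,0],
    [0,0.0005,0]
  ],
  "yaw": [0,0,0,0,0]
}}

```text
time_s: 15.4
position: [0.5922, -0.0045, 0.0673]
tool_rot: [[-0.011, 1.0, -0.0], [1.0, 0.011, -0.0], [-0.0, -0.0, -1.0]]
ft_force: [0.7, -2.9, -2.5]
grip_width: 0.0212
gripper_force: 59.8
```

>>> {"name": "jog_arm", "arguments": {
  "hand": [0.015,0.015,0.015,0.015,0.015],
  "travel": [
    [0,0.0005,0],
    [0,0.0005,0],
    [0,0.0005,0],
    [0,0.0005,0],
    [0,0.0005,0]
  ],
  "yaw": [0,0,0,0,0]
}}

```text
time_s: 16.02
position: [0.5922, -0.002, 0.0673]
tool_rot: [[-0.011, 1.0, 0.0], [1.0, 0.011, 0.0], [0.0, 0.0, -1.0]]
ft_force: [0.3, -1.2, -2.7]
grip_width: 0.0212
gripper_force: 59.8
```

>>> {"name": "jog_arm", "arguments": {
  "hand": [0.015,0.015,0.015,0.015,0.015],
  "travel": [
    [0,0.0005,0],
    [0,0.0005,0],
    [0,0.0005,0],
    [0,0.0005,0],
    [0,0.0005,0]
  ],
  "yaw": [0,0,0,0,0]
}}

```text
time_s: 16.65
position: [0.5922, 0.0005, 0.0673]
tool_rot: [[-0.011, 1.0, -0.0], [1.0, 0.011, 0.0], [0.0, -0.0, -1.0]]
ft_force: [-0.4, -1.8, -3.9]
grip_width: 0.021
gripper_force: 59.8
```

>>> {"name": "jog_arm", "arguments": {
  "hand": [0.015,0.015,0.015,0.015,0.015],
  "travel": [
    [0,0.0005,0],
    [0,0.0005,0],
    [0,0.0005,0],
    [0,0.0005,0],
    [0,0.0005,0]
  ],
  "yaw": [0,0,0,0,0]
}}

```text
time_s: 17.27
position: [0.5922, 0.003, 0.0673]
tool_rot: [[-0.011, 1.0, 0.0], [1.0, 0.011, -0.0], [-0.0, 0.0, -1.0]]
ft_force: [0.1, -1.5, -3.1]
grip_width: 0.0211
gripper_force: 59.8
```

>>> {"name": "jog_arm", "arguments": {
  "hand": [0.015,0.015,0.015,0.015,0.015],
  "travel": [
    [0,0.0005,0],
    [0,0.0005,0],
    [0,0.0005,0],
    [0,0.0005,0],
    [0,0.0005,0]
  ],
  "yaw": [0,0,0,0,0]
}}

```text
time_s: 17.9
position: [0.5922, 0.0055, 0.0673]
tool_rot: [[-0.011, 1.0, 0.0], [1.0, 0.011, -0.0], [-0.0, 0.0, -1.0]]
ft_force: [0.5, -2.9, -2.7]
grip_width: 0.021
gripper_force: 59.8
```

>>> {"name": "jog_arm", "arguments": {
  "hand": [0.015,0.015,0.015,0.015,0.015],
  "travel": [
    [0,0.0005,0],
    [0,0.0005,0],
    [0,0.0005,0],
    [0,0.0005,0],
    [0,0.0005,0]
  ],
  "yaw": [0,0,0,0,0]
}}

```text
time_s: 18.52
position: [0.5922, 0.008, 0.0673]
tool_rot: [[-0.011, 1.0, 0.0], [1.0, 0.011, -0.0], [-0.0, 0.0, -1.0]]
ft_force: [-0.2, -2.0, -2.7]
grip_width: 0.021
gripper_force: 59.8
```

>>> {"name": "jog_arm", "arguments": {
  "hand": [0.015,0.015,0.015,0.015,0.015],
  "travel": [
    [0,0.0005,0],
    [0,0.0005,0],
    [0,0.0005,0],
    [0,0.0005,0],
    [0,0.0005,0]
  ],
  "yaw": [0,0,0,0,0]
}}

```text
time_s: 19.15
position: [0.5922, 0.0105, 0.0673]
tool_rot: [[-0.011, 1.0, 0.0], [1.0, 0.011, 0.0], [0.0, 0.0, -1.0]]
ft_force: [1.5, -2.4, -3.0]
grip_width: 0.0212
gripper_force: 59.8
```

>>> {"name": "jog_arm", "arguments": {
  "hand": [0.015,0.015,0.015,0.015,0.015],
  "travel": [
    [0,0.0005,0],
    [0,0.0005,0],
    [0,0.0005,0],
    [0,0.0005,0],
    [0,0.0005,0]
  ],
  "yaw": [0,0,0,0,0]
}}

```text
time_s: 19.77
position: [0.5921, 0.013, 0.0673]
tool_rot: [[-0.011, 1.0, -0.0], [1.0, 0.011, 0.0], [0.0, -0.0, -1.0]]
ft_force: [0.4, -2.6, -3.3]
grip_width: 0.0212
gripper_force: 59.8
```

>>> {"name": "jog_arm", "arguments": {
  "hand": [0.015,0.015,0.015,0.015,0.015],
  "travel": [
    [0,0.0005,0],
    [0,0.0005,0],
    [0,0.0005,0],
    [0,0.0005,0],
    [0,0.0005,0]
  ],
  "yaw": [0,0,0,0,0]
}}

```text
time_s: 20.4
position: [0.5922, 0.0155, 0.0673]
tool_rot: [[-0.011, 1.0, -0.0], [1.0, 0.011, 0.0], [0.0, -0.0, -1.0]]
ft_force: [0.0, -2.1, -2.6]
grip_width: 0.0211
gripper_force: 59.8
```

>>> {"name": "jog_arm", "arguments": {
  "hand": [0.015,0.015,0.015,0.015,0.015],
  "travel": [
    [0,0.0005,0],
    [0,0.0005,0],
    [0,0.0005,0],
    [0,0.0005,0],
    [0,0.0005,0]
  ],
  "yaw": [0,0,0,0,0]
}}

```text
time_s: 21.02
position: [0.5921, 0.018, 0.0673]
tool_rot: [[-0.011, 1.0, -0.0], [1.0, 0.011, 0.0], [0.0, -0.0, -1.0]]
ft_force: [-0.4, -1.8, -3.8]
grip_width: 0.0211
gripper_force: 59.8
```

>>> {"name": "jog_arm", "arguments": {
  "hand": [0.015,0.015,0.015,0.015,0.015],
  "travel": [
    [0,0.0005,0],
    [0,0.0005,0],
    [0,0.0005,0],
    [0,0.0005,0],
    [0,0.0005,0]
  ],
  "yaw": [0,0,0,0,0]
}}

```text
time_s: 21.65
position: [0.5922, 0.0205, 0.0673]
tool_rot: [[-0.011, 1.0, -0.0], [1.0, 0.011, 0.0], [0.0, -0.0, -1.0]]
ft_force: [0.1, -1.6, -3.3]
grip_width: 0.0211
gripper_force: 59.8
```

>>> {"name": "jog_arm", "arguments": {
  "hand": [0.015,0.015,0.015,0.015,0.015],
  "travel": [
    [0,0.0005,0],
    [0,0.0005,0],
    [0,0.0005,0],
    [0,0.0005,0],
    [0,0.0005,0]
  ],
  "yaw": [0,0,0,0,0]
}}

```text
time_s: 22.28
position: [0.5922, 0.023, 0.0673]
tool_rot: [[-0.011, 1.0, 0.0], [1.0, 0.011, 0.0], [0.0, 0.0, -1.0]]
ft_force: [0.6, -1.6, -2.9]
grip_width: 0.0211
gripper_force: 59.8
```

>>> {"name": "jog_arm", "arguments": {
  "hand": [0.015,0.015,0.015,0.015,0.015],
  "travel": [
    [0,0.0005,0],
    [0,0.0005,0],
    [0,0.0005,0],
    [0,0.0005,0],
    [0,0.0005,0]
  ],
  "yaw": [0,0,0,0,0]
}}

```text
time_s: 22.9
position: [0.5922, 0.0255, 0.0673]
tool_rot: [[-0.011, 1.0, 0.0], [1.0, 0.011, 0.0], [0.0, 0.0, -1.0]]
ft_force: [-0.5, -1.6, -2.6]
grip_width: 0.0213
gripper_force: 59.8
```

Run:
```python
from h import *
i2=env.get_image("scene")[:,:,::-1]
cv2.imwrite("pics/c4.png",cv2.resize(i2[215:345,265:405],None,fx=4.5,fy=4.5,interpolation=cv2.INTER_CUBIC))
fs=[]
for _ in range(3): fs.append(env.observe()['ft_force']); env.get_image("top")
print(fs,env.observe()['position'])
```

```text
[array([-0.94612855, -2.39791748, -4.08467042]), array([-0.13840968, -1.53352891, -3.51126089]), array([-0.12100642, -0.88875202, -3.33458455])] [0.59215708 0.02555283 0.0673196 ]
```

View pics/c4.png

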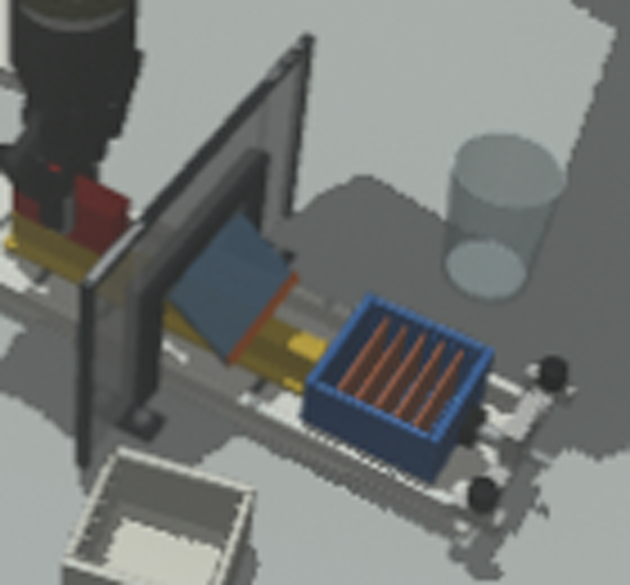

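The carrier's front wall is just short of the black buffer at (470,425). The flap rests on the stick and all is in line, so I'll continue in small steps.

>>> {"name": "jog_arm", "arguments": {
  "hand": [0.015,0.015,0.015,0.015,0.015],
  "travel": [
    [0,0.0005,0],
    [0,0.0005,0],
    [0,0.0005,0],
    [0,0.0005,0],
    [0,0,0]
  ],
  "yaw": [0,0,0,0,0]
}}

```text
time_s: 23.72
position: [0.5922, 0.0276, 0.0673]
tool_rot: [[-0.011, 1.0, 0.0], [1.0, 0.011, 0.0], [0.0, 0.0, -1.0]]
ft_force: [0.6, -1.9, -3.5]
grip_width: 0.0212
gripper_force: 59.8
```

>>> {"name": "jog_arm", "arguments": {
  "hand": [0.015,0.015,0.015,0.015,0.015],
  "travel": [
    [0,0.0005,0],
    [0,0.0005,0],
    [0,0.0005,0],
    [0,0.0005,0],
    [0,0,0]
  ],
  "yaw": [0,0,0,0,0]
}}

```text
time_s: 24.35
position: [0.5922, 0.0292, 0.0674]
tool_rot: [[-0.011, 1.0, 0.0], [1.0, 0.011, -0.001], [-0.001, 0.0, -1.0]]
ft_force: [-0.1, -4.7, -3.8]
grip_width: 0.0211
gripper_force: 59.9
```

>>> {"name": "jog_arm", "arguments": {
  "hand": [0.015,0.015,0.015,0.015,0.015],
  "travel": [
    [0,0.0005,0],
    [0,0.0005,0],
    [0,0,0],
    [0,0,0],
    [0,0,0]
  ],
  "yaw": [0,0,0,0,0]
}}

```text
time_s: 24.98
position: [0.5923, 0.0298, 0.0675]
tool_rot: [[-0.011, 1.0, 0.0], [1.0, 0.011, -0.001], [-0.001, 0.0, -1.0]]
ft_force: [-0.5, -5.9, -1.5]
grip_width: 0.021
gripper_force: 59.9
```

>>> {"name": "jog_arm", "arguments": {
  "hand": [0.015,0.015,0.015,0.015,0.015],
  "travel": [
    [0,0.0005,0],
    [0,0.0004,0],
    [0,0,0],
    [0,0,0],
    [0,0,0]
  ],
  "yaw": [0,0,0,0,0]
}}

```text
time_s: 25.6
position: [0.5924, 0.0304, 0.0675]
tool_rot: [[-0.011, 1.0, 0.0], [1.0, 0.011, -0.002], [-0.002, 0.0, -1.0]]
ft_force: [0.0, -8.3, -1.8]
grip_width: 0.0209
gripper_force: 60.0
```

Buffer felt (about 8 N total with drag). Drawing the stick out now.

>>> {"name": "jog_arm", "arguments": {
  "hand": [0.015,0.015,0.015,0.015,0.015],
  "travel": [
    [0,-0.002,0],
    [0,-0.005,0],
    [0,-0.01,0],
    [0.0005,-0.015,0],
    [0,-0.015,0]
  ],
  "yaw": [0,0,0,0,0]
}}

```text
time_s: 26.22
position: [0.5927, -0.0168, 0.0674]
tool_rot: [[-0.011, 1.0, 0.0], [1.0, 0.011, 0.0], [0.0, 0.0, -1.0]]
ft_force: [0.8, 1.8, -3.8]
grip_width: 0.021
gripper_force: 59.7
```

>>> {"name": "jog_arm", "arguments": {
  "hand": [0.015,0.015,0.015,0.015,0.015],
  "travel": [
    [0,-0.015,0],
    [0.0005,-0.015,0],
    [0,-0.015,0],
    [0.0005,-0.015,0],
    [0,-0.015,0]
  ],
  "yaw": [0,0,0,0,0]
}}

```text
time_s: 26.85
position: [0.5937, -0.0916, 0.0674]
tool_rot: [[-0.011, 1.0, 0.0], [1.0, 0.011, 0.0], [0.0, 0.0, -1.0]]
ft_force: [0.2, -0.3, -1.6]
grip_width: 0.021
gripper_force: 60.7
```

>>> {"name": "jog_arm", "arguments": {
  "hand": [0.015,0.015,0.015,0.015,0.015],
  "travel": [
    [0,-0.025,0],
    [0.0005,-0.03,0],
    [0,-0.03,0],
    [0,-0.03,0],
    [0,-0.024,0]
  ],
  "yaw": [0,0,0,0,0]
}}

```text
time_s: 27.48
position: [0.5941, -0.2312, 0.0673]
tool_rot: [[-0.011, 1.0, 0.0], [1.0, 0.011, 0.0], [0.0, 0.0, -1.0]]
ft_force: [0.1, -0.1, -1.3]
grip_width: 0.0215
gripper_force: 60.8
```

>>> {"name": "jog_arm", "arguments": {
  "hand": [0.015,0.015,0.015,0.015,0.015],
  "travel": [
    [0,-0.005,0.01],
    [0,0,0.04],
    [0,0,0.04],
    [0,0,0.04],
    [0,0,0]
  ],
  "yaw": [0,0,0,0,0]
}}

```text
time_s: 28.1
position: [0.5952, -0.2343, 0.2014]
tool_rot: [[-0.012, 1.0, 0.006], [1.0, 0.012, -0.003], [-0.004, 0.006, -1.0]]
ft_force: [0.7, 0.7, -2.1]
grip_width: 0.0211
gripper_force: 61.0
```

>>> {"name": "jog_arm", "arguments": {
  "hand": [0.015,0.015,0.015,0.015,0.015],
  "travel": [
    [-0.04,-0.018,0],
    [-0.04,-0.018,0],
    [-0.04,-0.018,0],
    [-0.04,-0.018,0],
    [0,0,0]
  ],
  "yaw": [0.01,0.01,0.01,0.01,0]
}}

```text
time_s: 28.72
position: [0.4321, -0.3068, 0.1967]
tool_rot: [[-0.049, 0.999, -0.002], [0.999, 0.049, 0.002], [0.002, -0.002, -1.0]]
ft_force: [1.0, -0.0, -1.8]
grip_width: 0.0214
gripper_force: 60.8
```

>>> {"name": "jog_arm", "arguments": {
  "hand": [0.015,0.015,0.015,0.015,0.015],
  "travel": [
    [0,0,0],
    [0,0,-0.035],
    [0,0,-0.04],
    [0,0,0],
    [0,0,0]
  ],
  "yaw": [0,0,0,0,0]
}}

```text
time_s: 29.35
position: [0.4352, -0.3068, 0.1235]
tool_rot: [[-0.052, 0.999, 0.001], [0.999, 0.052, -0.001], [-0.001, 0.001, -1.0]]
ft_force: [0.3, -0.2, -1.9]
grip_width: 0.0214
gripper_force: 60.7
```

>>> {"name": "jog_arm", "arguments": {
  "hand": [0.015,0.015,0.015,0.015,0.015],
  "travel": [
    [-0.0012,-0.0015,-0.025],
    [0,0,-0.025],
    [0,0,-0.009],
    [0,0,0],
    [0,0,0]
  ],
  "yaw": [0,0,0,0,0]
}}

```text
time_s: 29.98
position: [0.4335, -0.3086, 0.0645]
tool_rot: [[-0.051, 0.999, 0.002], [0.999, 0.051, -0.002], [-0.002, 0.001, -1.0]]
ft_force: [0.1, 0.2, -1.6]
grip_width: 0.0212
gripper_force: 60.7
```

>>> {"name": "jog_arm", "arguments": {
  "hand": [0.015,0.015,0.015,0.015,0.015],
  "travel": [
    [0,0,-0.001],
    [0,0,-0.001],
    [0,0,-0.001],
    [0,0,-0.0005],
    [0,0,0]
  ],
  "yaw": [0,0,0,0,0]
}}

```text
time_s: 30.6
position: [0.4331, -0.3084, 0.06]
tool_rot: [[-0.051, 0.999, 0.0], [0.999, 0.051, -0.001], [-0.001, 0.0, -1.0]]
ft_force: [-0.6, -1.1, 2.6]
grip_width: 0.021
gripper_force: 61.7
```

>>> {"name": "jog_arm", "arguments": {
  "hand": [0.03,0.05,0.07,0.07,0.07],
  "travel": [
    [0,0,0],
    [0,0,0],
    [0,0,0],
    [0,0,0],
    [0,0,0]
  ],
  "yaw": [0,0,0,0,0]
}}

```text
time_s: 31.22
position: [0.433, -0.3081, 0.0598]
tool_rot: [[-0.051, 0.999, -0.0], [0.999, 0.051, 0.0], [0.0, -0.0, -1.0]]
ft_force: [0.4, 0.2, -0.1]
grip_width: 0.0698
gripper_force: 0.0
```

>>> {"name": "jog_arm", "arguments": {
  "hand": [0.07,0.07,0.07,0.07,0.07],
  "travel": [
    [0,0,0.02],
    [0,0,0.05],
    [0,0,0.05],
    [0,0,0.05],
    [0,0,0.03]
  ],
  "yaw": [0,0,0,0,0]
}}

```text
time_s: 31.85
position: [0.4331, -0.3083, 0.2625]
tool_rot: [[-0.051, 0.999, 0.002], [0.999, 0.051, -0.002], [-0.002, 0.002, -1.0]]
ft_force: [0.6, -0.3, -0.2]
grip_width: 0.07
gripper_force: 0.0
```

>>> {"name": "jog_arm", "arguments": {
  "hand": [0.07,0.07,0.07,0.07,0.07],
  "travel": [
    [-0.02,-0.05,0],
    [-0.02,-0.05,0],
    [-0.02,-0.05,0],
    [0,0,0],
    [0,0,0]
  ],
  "yaw": [0,0,0,0,0]
}}

```text
time_s: 32.48
position: [0.373, -0.4577, 0.2596]
tool_rot: [[-0.051, 0.999, -0.0], [0.999, 0.051, 0.001], [0.001, -0.0, -1.0]]
ft_force: [-1.1, 0.7, 0.4]
grip_width: 0.07
gripper_force: 0.0
```

Run:
```python
from h import *
print(env.observe()['time_s'],env.observe()['ft_force'])
i1=env.get_image("top")[:,:,::-1]; i2=env.get_image("scene")[:,:,::-1]
a=cv2.resize(i1[145:255,120:380],None,fx=3,fy=3,interpolation=cv2.INTER_CUBIC)[:330]
b=cv2.resize(i2[180:310,200:460],None,fx=3,fy=3,interpolation=cv2.INTER_CUBIC)
c=np.vstack([a[:300],b[90:390]]); cv2.imwrite("pics/c5.png",c[:600])
```

```text
32.475 [-1.13036605  0.65854787  0.3972024 ]
```

View pics/c5.png

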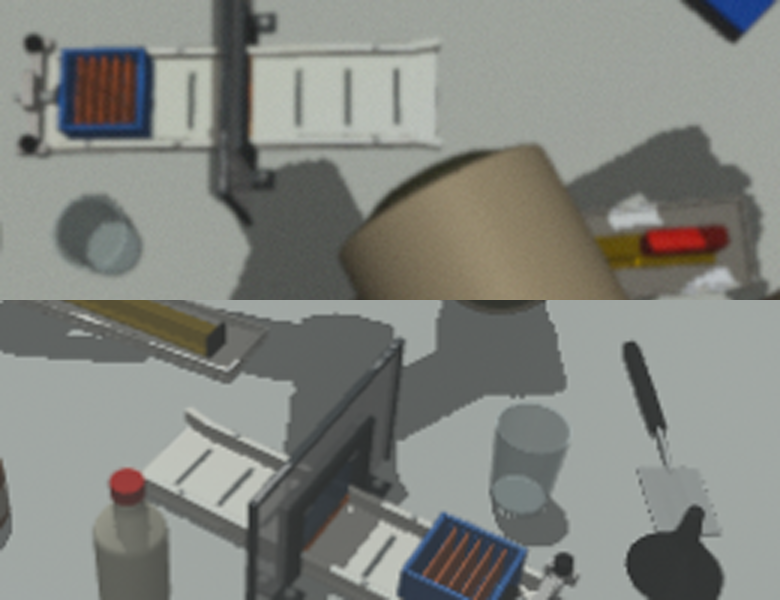

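The carrier is home against the buffer (60–150, 90). The flap hangs shut, its orange edge showing below the portal, and the stick lies in the tray with its handle at (685,240), as before. Handing in.

```bash
python3 -c "
from rig import env
print(env.close_job())"
```

```text
the job is handed in; nothing more can be done
None
```

The job is handed in: the carrier is home against the buffer (about 8 N at the wrist, drag included), the flap hung shut behind it and the stick was back in its tray in the last pictures, at about 32.5 s of the 54 s; no verdict came back.

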